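# Clamp the freshly glued coat peg in the ratchet bar clamp

### The arm

A 6-joint arm with a two-finger parallel gripper is mounted at the origin on the work surface. World frame = base frame: x ahead of the robot, y to its left, z up, the work surface at z = 0. Lengths are in m, angles in degrees, forces in N, time in s.
With the tool pointing down it reaches from about 0.25 to 0.725 m from the base axis. Payload 9.7 kg.
Tool frame: the origin (TCP) lies at the very end of the fingers, on their centre line; the grasp point (between the pads) lies 19 mm behind it; z points along the fingers, y is the direction in which the jaws open and shut (so a half turn about z gives the same grasp; the last joint's range is limited). The gripper opens to 85 mm and grips with 20 to 120 N. Pads are 22 mm wide; open, the fingers measure 114 mm over their backs; the gripper's body (76 mm by 85 mm) begins 54 mm behind the grasp point. The pads swing forward as they close: fully open they stand 13 mm farther back than shut.
Start: joints at [71.333, 4.979, 10.078, 95.1, 0, 90], TCP at [0.176, 0.521, 0.231] pointing down, gripper open.
Joint ranges: [-179.16, 179.16], [-48.56, 103.87], [-65.8, 70.77], [-126.05, 130.52], [-82.76, 87.17], [-180, 180]. Speed limits (degrees/s): [127.2, 127.2, 147.25, 180, 180, 180].

### API

Orientations are given as [roll, pitch, yaw] about the fixed x, y, z axes, in that order (R = Rz(yaw) Ry(pitch) Rx(roll)).
In Python, from workcell import bot gives the robot as it stands. The module is installed in compiled form; this text tells all that it offers.
- The arm moves only by the tool step_arm, never from a script. Its arguments are lists of equal length, an entry for each row: "dr": the turn, a rotation vector about the tool's x, y, z in rad, a list of three; "xyz": the shift along the tool's x, y, z in units of 40 mm (1.0 is 40 mm), a list of three; "gripper": the opening, from 0 (shut) to 1 (fully open). In form: {"dr": [[wx, wy, wz], ...], "xyz": [[x, y, z], ...], "gripper": [gripper, ...]}. A call has exactly 8 rows; each row is the pose to reach, as a shift and turn from the pose commanded when the call began, along the tool's axes at that moment; what a row does not reach only later rows make up. A row lasts 1/10 s, in which the tool goes at most 50 mm and 8.59 degrees, less where a joint would pass 70% of its speed; a pose out of reach is approached as far as the arm can. A call with a gripper value outside its range is refused whole. The fingers move at their own pace and stop on an object; "squeeze" is the grip in N (left out, the last holds). Time passes only in rows, so rows that repeat a pose let the fingers close, or fill a call up. It gives the time, the measured TCP pose, the force and the opening at its end, in the units of the state.
- bot.get_obs(): the state, without advancing time (a new reading comes with each control period).
- bot.camera(name): name is "scene" or "top" or "wrist"; returns a dict with "image" (384x512x3 uint8, red, green, blue), "camera_matrix" (3x3 intrinsics, pixels), "R" (3x3) and "t" (3): a world point X has camera coordinates R X + t. Camera axes: x right, y down, z forward; pixel columns grow to the right and rows downward; lengths in m; the calibration is good to about 2 mm. A picture is of the moment at which its call begins. There is no depth.
- bot.job_done(): hands the job in, once; it reports no verdict.
Trained networks look in a picture, given as the dict that the camera call returned (one of the last four; its "shot" number tells which), for a name from the list of things; names that differ only in an ending like _2 or _b are one class to them, and where a whole thing is asked for, a point or a joint stands for the part that bears it (a point fixed in the world has none). Each returns a list of dicts, best first, with "p" (0 to 1); they miss things now and then, are a little off and sometimes report something else, mostly with a low value. They report only what shows in the picture. A call takes as long as a camera call. They do not tell look-alikes from the thing itself.
- bot.regions_of(picture, thing): "region" (384x512 bool, what is visible of it) and "box" ([centre column, centre row, width, height] in pixels, round what is visible of it).
The state is a dict: "time": time; "q": joint angles; "qd": joint speeds; "joint_efforts": joint torques, N m; "ee_pos": TCP position; "tcp_rot": TCP orientation; "wrist_force": force on the tool from outside, world axes, zero at the start; "torque": the same for the moment, N m; "opening": finger opening in m.
Only numpy, scipy, OpenCV 4.12 (cv2) and the standard library are available. Lean on these libraries where they do the work, as an engineer would, in place of code of your own. Each camera call takes 0.05 s, during which the arm holds its last target.

### The job

Set the glued wooden coat-peg block down on the bar clamp's bed between the two jaws, peg upwards and lengthwise along the bar, and let go of it. Then squeeze the clamp's grip bars again and again so that the ratchet brings the sliding jaw up to the block (never push the jaw or its pad by hand), until the block is held against the fixed jaw and the jaw's spring pad is pressed in about half-way, never fully in. Finish while still squeezing the grip bars so that the block stays pressed, and leave the other things on the shelf where they are.

Things in the scene. Friction and masses are not known exactly. Their poses are not given: they have to be found in the camera images.
- block_center (a point): Centre of the coat-peg block's solid part: light wood, 44 (its x) x 56 (its y, lengthwise) x 40 mm high, loose, about 90 g, dark glue seam across it; on top a round wooden peg 26 mm wide, 25 mm high. The point is 20 mm above its underside. It starts flat on the shelf, peg up. z up. Either end may face the fixed jaw.
- clamp: The bench bar clamp, fixed to the shelf. Origin at shelf level; y runs along the bar from the fixed jaw to the squeeze grip, z up. Base plate 80 mm wide, 12 mm thick, y -140 to 150 mm. Fixed jaw 40 mm wide, clamping face at y = -110 mm, top at z = 75. Black ratchet housing 48 mm wide, y 59 to 141 mm, top at z = 75; the toothed bar sticks out behind it to y = 185 mm at most.
- bed_spot (a point): Point on top of the steel bed, 30 mm above the shelf and 30 mm from the fixed jaw's face; the block's middle is 2 mm nearer the jaw when it touches the jaw. Axes as the clamp's. The bed is 36 mm wide (narrower than the block), from the fixed jaw to 150 mm from it.
- pad_face (a point): Centre of the clamping face of the sliding jaw's spring pad: steel plate 36 mm wide, 8 mm thick, 34 to 74 mm above the shelf, on two guide pins in front of the dark jaw block. It faces the fixed jaw (clamp's -y). Axes as the clamp's.
- pad: The spring pad itself (see pad_face); its origin is on the jaw, not on the pad's face.
- pad_in (a joint): How far the spring pad is pressed back towards the sliding jaw, m: 0 free (16 mm gap between pad and jaw), 0.016 fully in (gap closed). Its spring gives 1 N per mm.
- jaw: The sliding jaw block, 40 mm wide, 20 mm thick, top 75 mm above the shelf, with its toothed bar; origin at the middle of its front side, low down. A friction brake of 9 N holds it wherever the strokes have left it.
- jaw_travel (a joint): Travel of the sliding jaw towards the fixed jaw, m. The pad's face stands 105 mm from the fixed jaw's face at 0 (with the pad free), less the travel. Starts at 0 to 0.020, ends at 0.075.
- grip_center (a point): Point midway between the two upright grey grip bars, 125 mm above the shelf (bars' tops at 150 mm, they come out of the housing at 75 mm). Axes as the clamp's. The bars stand one behind the other along the clamp's y; they are squeezed together along y from above. Each is 10 mm thick (y), 24 mm wide (x). Outside width 64 mm released, 36 mm fully squeezed.
- squeeze (a joint): Inward travel of each grip bar, m: 0 released, 0.014 at the stop. Both move together, evenly towards grip_center, and spring back when let go. They drive the jaw forward 1:1 through a ratchet of 6 mm teeth: after a release up to 6 mm of idle travel, so a full stroke gives 8 to 14 mm of jaw. Going back does not move the jaw. 5 to 15 N per finger is enough.
- grip_l: Grip bar nearer to the jaws (see squeeze). Origin inside the housing.
- grip_r: Grip bar farther from the jaws (see squeeze). Origin inside the housing.
- coin_bank: Bystander: steel coin bank 100 x 130 x 90 mm with a knob lock on its front. Origin under its centre.
- green_bottle: Bystander: green glass bottle, 66 mm wide, 210 mm high. Origin under its centre.
- massage_roller: Bystander: wooden massage roller, ridged barrel 100 mm long and 44 mm thick with a 150 mm handle. Origin under the barrel.
- clothes_pegs: Bystander: five white plastic clothes pegs on a card 75 x 100 mm, 15 mm high. Origin under its centre.
There are look-alikes about, which are no part of the job. There is more than one size of the part that bears block_center; the job needs the middle-sized.

How it is judged (in metres and radians):
On the way, in this order (a step that is already met when the one before it is completed fails the run):
1. the block lies on the bed between the jaws, lengthwise and upright, let go, not yet pressed by the pad (x of block_center in the frame of clamp between -0.012 and 0.012 m and z of block_center in the frame of clamp between 0.046 and 0.055 m and angle between the y axis of block_center and the y axis of clamp, either way round below 0.17 rad and angle between block_center's own z axis and vertical below 0.12 rad and y of block_center in the frame of clamp above -0.086 m and y of block_center in the frame of pad_face below -0.027 m and contact force between the fingers and peg_block below 0.2 N and value of joint pad_in below 0.0012 m and contact force between pad and peg_block below 0.5 N), for 0.2 s.
2. the ratchet has brought the pad against the block and the block against the fixed jaw (x of block_center in the frame of clamp between -0.012 and 0.012 m and z of block_center in the frame of clamp between 0.046 and 0.055 m and angle between the y axis of block_center and the y axis of clamp, either way round below 0.17 rad and angle between block_center's own z axis and vertical below 0.12 rad and contact force between pad and peg_block above 1 N and y of block_center in the frame of clamp below -0.079 m), for 0.1 s.
At the end, for the whole second after the job is handed in: Block on the bed: upright (7 deg), lengthwise (10 deg), within 12 mm of the middle line, within 3 mm of the fixed jaw; the spring pad presses it and is 4 to 12.5 mm in (of 16); the fingers still squeeze the grip bars (over 1.5 N, bars 1.5 mm in or more) (x of block_center in the frame of clamp between -0.012 and 0.012 m and z of block_center in the frame of clamp between 0.046 and 0.055 m and angle between the y axis of block_center and the y axis of clamp, either way round below 0.17 rad and angle between block_center's own z axis and vertical below 0.12 rad and y of block_center in the frame of clamp below -0.079 m and value of joint pad_in between 0.004 and 0.0125 m and contact force between pad and peg_block above 2.5 N and contact force between the fingers and peg_block below 0.5 N and value of joint squeeze above 0.0015 m and (contact force between the fingers and grip_l above 1.5 N or contact force between the fingers and grip_r above 1.5 N) and linear speed of peg_block below 0.02 m/s); the arm keeps its last pose, push and grip.
It fails at once if the spring pad is pressed fully in: the joint is crushed (value of joint pad_in above 0.0148 m).
It fails at once if the sliding jaw or its pad is pushed by hand (contact force between the fingers and jaw above 3 N or contact force between the fingers and pad above 3 N).
It fails at once if a bystander is moved from its place (2 cm) (distance of any of coin_bank, green_bottle, massage_roller, clothes_pegs from where it was at the start of the episode above 0.02 m).
It also fails if it takes over 61 s, if anything falls off the work surface, if the arm or the gripper's body presses on something with over 40 N, if the wrist force passes 120 N, or if a joint passes its speed limit or range.

## Working session

There is one attempt and no reset: what is moved stays moved. The work goes in short steps, Python scripts to look and compute and a tool call to move; the robot and the scene stay as the last step left them, time stands still between calls to the robot, and variables do not carry over. Pictures are saved under pics/ and viewed, and the job is handed in when it is done.

Besides the shell and the picture viewer there is one more tool, called after "Call:" as name(argument=value, ...) on one line, values as JSON. step_arm: Moves the arm, as the interface text tells. Its arguments: {"type":"object","properties":{"dr":{"type":"array"},"xyz":{"type":"array"},"gripper":{"type":"array"},"squeeze":{"type":"number"}},"required":["dr","xyz","gripper"]}

```bash
mkdir -p pics; ls; cat > h.py <<'E'
import numpy as np,cv2,pickle
from workcell import bot
def shot(n,tag):
    d=bot.camera(n); cv2.imwrite(f'pics/{tag}.png',d['image'][:,:,::-1]); pickle.dump(d,open(f'pics/{tag}.pkl','wb')); return d
def load(tag): return pickle.load(open(f'pics/{tag}.pkl','rb'))
def ray(d,u,v):
    r=d['R'].T@np.linalg.solve(d['camera_matrix'],[u,v,1.]); return -d['R'].T@d['t'],r
def atz(d,u,v,z):
    c,r=ray(d,u,v); return c+r*(z-c[2])/r[2]
def proj(d,X):
    p=d['camera_matrix']@(d['R']@np.array(X)+d['t']); return p[:2]/p[2]
E
python3 - <<'E'
from h import *
for n in ['scene','top','wrist']:
    d=shot(n,n+'0')
    print(n,-d['R'].T@d['t'])
    for t in ['block_center','clamp','pad','jaw','grip_l','grip_r','coin_bank','green_bottle','massage_roller','clothes_pegs']:
        for r in bot.regions_of(d,t)[:5]: print(t,round(r['p'],2),np.round(r['box']))
o=bot.get_obs();print(o)
a=[cv2.imread(f'pics/{n}0.png') for n in('scene','top','wrist')]
E
```

```text
pics
scene [1.25941305 0.28577512 0.97214055]
block_center 0.87 [256. 195.  23.  27.]
block_center 0.72 [224. 167.  24.  32.]
block_center 0.62 [281. 206.  16.  16.]
clamp 0.9 [215. 232. 105.  68.]
clamp 0.22 [236. 233.  71.  40.]
pad 0.4 [205. 222.  10.  13.]
jaw 0.57 [233. 233.  70.  35.]
jaw 0.28 [204. 221.   6.  13.]
grip_l 0.72 [255. 229.   9.  30.]
grip_l 0.49 [237. 218.   7.  23.]
grip_r 0.72 [255. 229.   9.  30.]
grip_r 0.49 [237. 218.   7.  23.]
coin_bank 0.91 [385. 282.  70.  63.]
green_bottle 0.59 [392. 210.  37.  66.]
massage_roller 0.66 [102. 191.  57.  40.]
massage_roller 0.48 [235. 232.  70.  36.]
clothes_pegs 0.7 [128. 170.  33.  18.]
top [ 0.359501   -0.00424861  1.2318523 ]
block_center 0.71 [400. 177.  57.  36.]
block_center 0.57 [297. 242.  28.  33.]
block_center 0.5 [262. 219.  20.  18.]
clamp 0.88 [279. 170.  95.  33.]
jaw 0.5 [260. 164.  58.  16.]
grip_l 0.62 [257. 159.  10.  15.]
grip_l 0.4 [240. 157.   4.  11.]
grip_r 0.62 [257. 159.  10.  15.]
grip_r 0.4 [240. 157.   4.  11.]
coin_bank 0.97 [135. 164.  53.  43.]
coin_bank 0.27 [258. 157.   4.  14.]
green_bottle 0.72 [132. 222.  39.  29.]
massage_roller 0.72 [400. 176.  56.  35.]
clothes_pegs 0.67 [392. 212.  36.  26.]
wrist [0.11071882 0.54193569 0.37409333]
{'time': 1.65, 'q': array([7.13355850e+01, 4.97914241e+00, 1.00790408e+01, 9.51008342e+01,
       7.20677124e-04, 8.99999290e+01]), 'qd': array([0.07521958, 0.05178948, 0.02980102, 0.10913198, 0.01132315,
       0.01149444]), 'joint_efforts': array([-6.14837318e-04, -5.20101643e+01,  4.64851141e+01,  1.83712807e-03,
       -4.14260029e-06,  2.50864451e-05]), 'ee_pos': array([0.17600757, 0.52106857, 0.23128923]), 'tcp_rot': array([-1.79999064e+02, -7.20678284e-04,  1.61335656e+02]), 'wrist_force': array([ 0.14805358, -0.54923931, -0.27727559]), 'torque': array([ 0.00825677, -0.02010983, -0.06377437]), 'opening': 0.08548290422868011}
```

```bash
python3 - <<'E'
from h import *
a=load('scene0')['image'][:,:,::-1]; cv2.imwrite('pics/s_c.png',cv2.resize(a[140:290,150:350],None,fx=4,fy=4,interpolation=2))
a=load('top0')['image'][:,:,::-1]; cv2.imwrite('pics/t_c.png',cv2.resize(a[130:280,210:410],None,fx=4,fy=4,interpolation=2))
E
```

```text
(no output)
```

View pics/scene0.png

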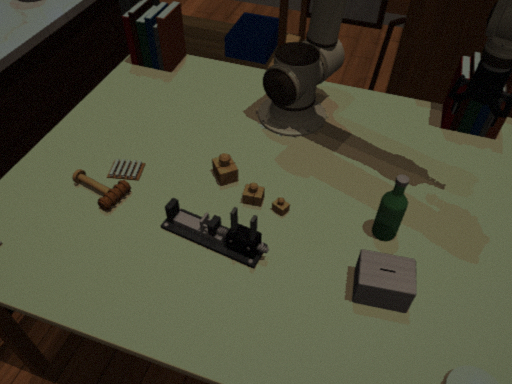

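View pics/top0.png

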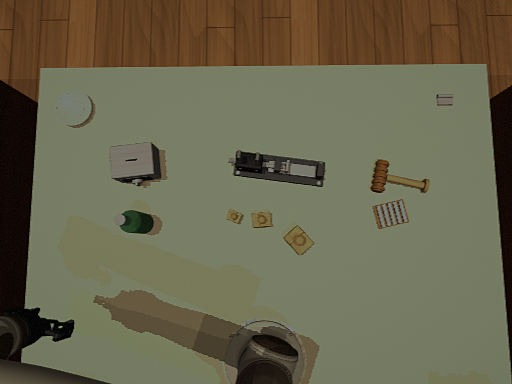

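```bash
sleep 0
```

```text
(no output)
```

View pics/s_c.png

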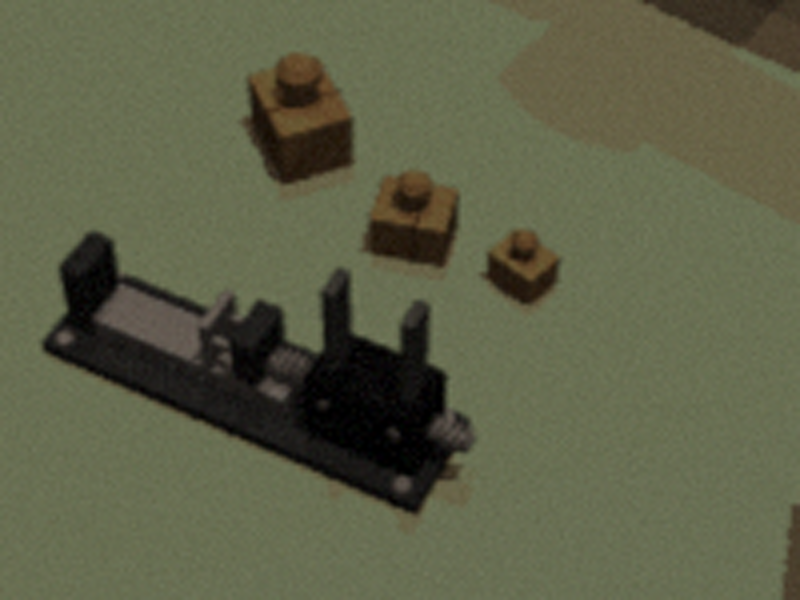

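View pics/t_c.png

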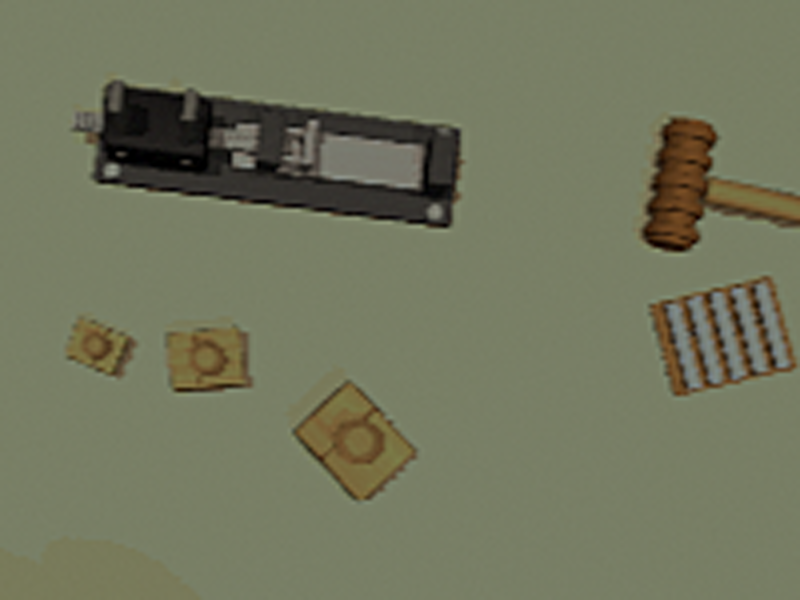

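```bash
python3 - <<'E'
from h import *
d=load('top0'); K=d['camera_matrix'];print(K, d['R'])
f=lambda x,y,z:atz(d,210+(x+.5)/4-.5,130+(y+.5)/4-.5,z)
BL,BR,TR=f(95,181,.012),f(449,226,.012),f(461,128,.012)
print('base',BL,BR,TR,np.linalg.norm(BL-BR),np.linalg.norm(BR-TR))
for q in [(115,85),(190,92)]: print('grip top',f(*q,.15))
yv=(BL-BR)/np.linalg.norm(BL-BR);print('yaw',np.degrees(np.arctan2(-yv[0],yv[1])))
print('med',[f(*q,.04) for q in [(166,334),(248,325),(250,385),(172,391)]], f(209,357,.065))
print('pad front',f(322,150,.07), 'jaw fixed face top',f(428,155,.075))
E
```

```text
[[385.64360362   0.         260.88636979]
 [  0.         385.64360362 195.56149493]
 [  0.           0.           1.        ]] [[-0.00756656 -0.99992795 -0.00931919]
 [-0.99278387  0.00862722 -0.11960668]
 [ 0.11967846  0.00834693 -0.99277762]]
base [0.57418262 0.0937877  0.012     ] [ 0.53518922 -0.18882826  0.012     ] [ 0.61466548 -0.20056497  0.012     ] 0.2852932987606102 0.08033819871529983
grip top [0.61953178 0.06841848 0.15      ]
grip top [0.61388444 0.01468403 0.15      ]
yaw -7.855678372048874
med [array([0.44865835, 0.03641563, 0.04      ]), array([ 0.45511487, -0.02712857,  0.04      ]), array([ 0.40874707, -0.02816453,  0.04      ]), array([0.4046111, 0.0319897, 0.04     ])] [0.42909194 0.00310824 0.065     ]
pad front [ 0.58641717 -0.0846048   0.07      ] jaw fixed face top [ 0.58081803 -0.16478537  0.075     ]
```

```bash
cat >> h.py <<'E'
from scipy.spatial.transform import Rotation as Ro
def delta(p,yaw,p0=None,y0=None):
    o=bot.get_obs()
    R0=Ro.from_euler('xyz',o['tcp_rot'] if y0 is None else [180,0,y0],degrees=True); p0=o['ee_pos'] if p0 is None else p0
    R1=Ro.from_euler('xyz',[180,0,yaw],degrees=True)
    print('xyz',np.round(R0.inv().apply(np.array(p)-p0)/.04,3),'dr',np.round((R0.inv()*R1).as_rotvec(),4),'t',o['time'],'F',np.round(o['wrist_force'],1),'op',round(o['opening'],4))
E
python3 - <<'E'
from h import *
d=load('wrist0');print(d['camera_matrix'],d['R'].round(3))
delta([.46,-.04,.30],95)
E
```

```text
[[288.41108196   0.         258.17208314]
 [  0.         288.41108196 196.94703246]
 [  0.           0.           1.        ]] [[ 0.319  0.948 -0.   ]
 [ 0.913 -0.307  0.27 ]
 [ 0.256 -0.086 -0.963]]
xyz [-11.215 -11.017  -1.718] dr [-0.     -0.      1.1578] t 1.65 F [ 0.1 -0.5 -0.3] op 0.0855
```

View pics/wrist0.png

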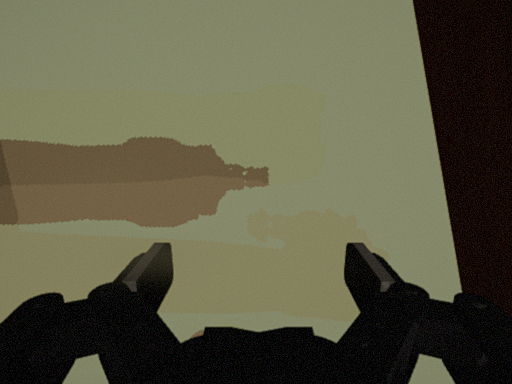

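Call:
step_arm(dr=[[0,0,0.15],[0,0,0.3],[0,0,0.45],[0,0,0.6],[0,0,0.75],[0,0,0.9],[0,0,1.05],[0,0,1.158]], xyz=[[-1,-1,-1.2],[-2,-2,-1.8],[-3,-3,-1.8],[-4,-4,-1.8],[-5,-4.9,-1.8],[-6,-5.8,-1.8],[-7,-6.7,-1.8],[-8,-7.6,-1.8]], gripper=[1,1,1,1,1,1,1,1])

```text
time: 2.45
ee_pos: [0.353, 0.1813, 0.3034]
tcp_rot: [179.9, -0.0, 94.7]
wrist_force: [1.0, 0.9, 0.0]
opening: 0.0852
```

```bash
python3 - <<'E'
from h import *
print(bot.get_obs()['ee_pos'],bot.get_obs()['tcp_rot'])
delta([.49,-.06,.30],95)
E
```

```text
[0.35299039 0.18133279 0.30341764] [ 1.79934041e+02 -2.66667315e-02  9.46695747e+01]
xyz [-6.292  2.923  0.086] dr [ 0.0012 -0.0005 -0.0058] t 2.45 F [1.  0.9 0. ] op 0.0852
```

Call:
step_arm(dr=[[0,0,0],[0,0,0],[0,0,0],[0,0,0],[0,0,0],[0,0,0],[0,0,0],[0,0,0]], xyz=[[-1,0.46,0],[-2,0.93,0],[-3,1.4,0],[-4,1.9,0],[-5,2.4,0],[-6,2.8,0],[-6.3,2.9,0],[-6.3,2.9,0]], gripper=[1,1,1,1,1,1,1,1])

```text
time: 3.25
ee_pos: [0.4904, -0.0592, 0.3024]
tcp_rot: [-179.9, -0.0, 94.8]
wrist_force: [0.2, -0.5, 0.2]
opening: 0.0851
```

```bash
python3 - <<'E'
from h import *
d=shot('wrist','w1')
print(bot.get_obs()['ee_pos'],bot.get_obs()['tcp_rot'])
for t in ['block_center','clamp','pad','jaw','grip_l']:
    for r in bot.regions_of(d,t)[:5]: print(t,round(r['p'],2),np.round(r['box']))
cv2.imwrite('pics/w1b.png',cv2.resize(d['image'][:,:,::-1],(800,600),interpolation=2))
E
```

```text
[ 0.4899172  -0.05806839  0.30282384] [-1.79959132e+02 -2.14473770e-02  9.48944340e+01]
block_center 0.94 [234.  49.  34.  48.]
block_center 0.83 [170. 191.  69.  63.]
block_center 0.79 [221. 114.  39.  41.]
clamp 0.79 [346. 152. 128. 221.]
clamp 0.6 [332. 185.  34.  16.]
pad 0.66 [332. 185.  34.  19.]
jaw 0.63 [348. 118.  64. 154.]
grip_l 0.97 [387.  66.  50.  22.]
grip_l 0.68 [334. 186.  36.  17.]
```

View pics/w1b.png

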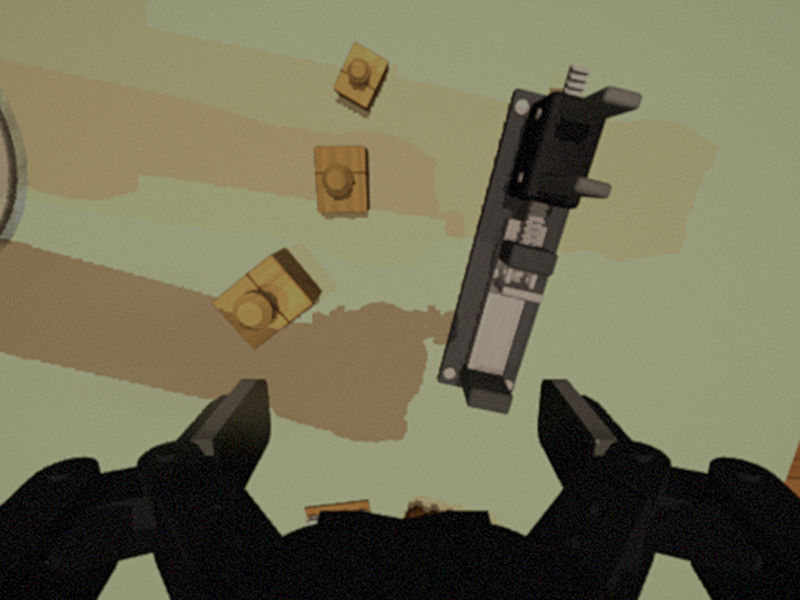

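```bash
python3 - <<'E'
from h import *
a=load('w1')['image'][:,:,::-1]
cv2.imwrite('pics/w1c.png',cv2.resize(a[80:270,270:420],None,fx=5*.63,fy=5*.63,interpolation=2))
cv2.imwrite('pics/w1d.png',cv2.resize(a[30:150,190:330],None,fx=5,fy=5,interpolation=2))
cv2.imwrite('pics/w1e.png',cv2.resize(a[150:270,275:385],None,fx=5,fy=5,interpolation=2))
E
```

```text
(no output)
```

View pics/w1d.png

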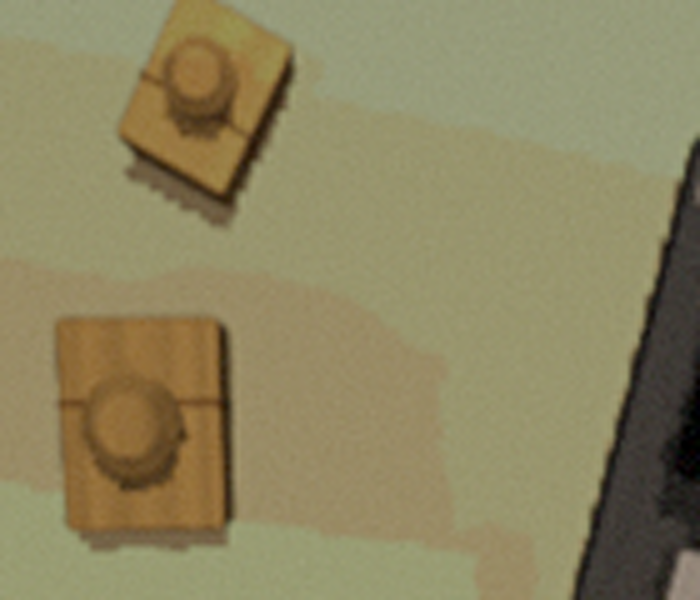

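View pics/w1e.png

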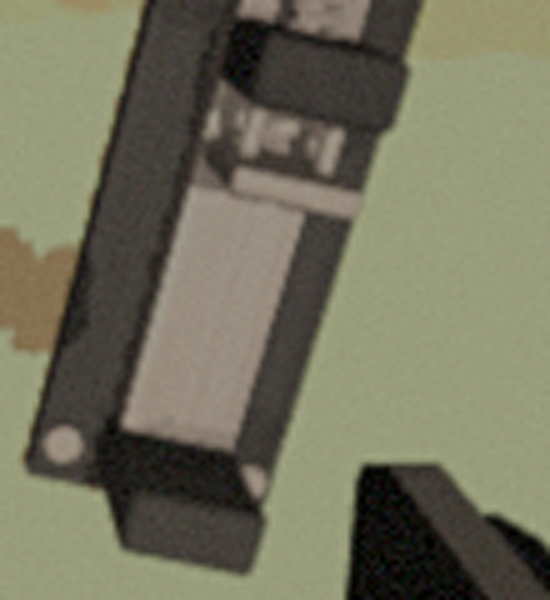

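```bash
cat > fit.py <<'E'
from h import *
from scipy.optimize import least_squares
w=load('w1');t=load('top0')
def P(o,s): return lambda x,y:(o[0]+(x+.5)/s-.5,o[1]+(y+.5)/s-.5)
e=P((275,150),5);dd=P((190,30),5);tt=P((210,130),4)
rz=lambda a:np.array([[np.cos(a),-np.sin(a)],[np.sin(a),np.cos(a)]])
obs=[(w,e(28,468),(-40,-140,12),0),(w,e(118,492),(-20,-110,75),0),(w,e(265,511),(20,-110,75),0),
 (w,e(122,430),(-18,-110,30),0),(w,e(233,448),(18,-110,30),0),
 (w,(514/1.5625,90/1.5625),(-40,150,12),0),
 (w,e(355,218),(18,-5,74),1),(w,e(235,190),(-18,-5,74),1),
 (t,tt(95,181),(-40,150,12),0),(t,tt(449,226),(-40,-140,12),0),(t,tt(461,128),(40,-140,12),0)]
def cl(p):
    r=[]
    for d,uv,X,j in obs:
        X=np.array(X)/1000.; 
        if j: X[1]-=p[3]
        q=np.r_[rz(p[2])@X[:2]+p[:2],X[2]]
        r.append((proj(d,q)-uv))
    return np.ravel(r)
s=least_squares(cl,[.58,-.05,-.13,.01],loss='soft_l1');print('clamp',s.x.round(4),np.degrees(s.x[2]),s.fun.reshape(-1,2).round(1).tolist())
C=s.x
bo=[(w,dd(57,318),(-22,28,40)),(w,dd(218,318),(22,28,40)),(w,dd(225,527),(22,-28,40)),(w,dd(70,528),(-22,-28,40)),(w,dd(129,422),(0,0,65))]
def bl(p): return np.ravel([proj(d,np.r_[rz(p[2])@(np.array(X[:2])/1000)+p[:2],X[2]/1000])-uv for d,uv,X in bo])
s=least_squares(bl,[.43,0,.08],loss='soft_l1');print('block',s.x.round(4),np.degrees(s.x[2]),s.fun.reshape(-1,2).round(1).tolist())
c=lambda x,y,z:np.r_[rz(C[2])@[x,y]+C[:2],z]
print('bed spot',c(0,-.08,.03),'grip',c(0,.1,.125),'pad from fixed',.105-C[3])
E
python3 fit.py
```

```text
clamp [ 0.5936 -0.0574 -0.1333  0.0159] -7.635043614787037 [[-0.9, 1.5], [3.1, -0.4], [1.2, 1.5], [-0.6, -0.4], [-0.4, 0.6], [0.3, -2.6], [0.4, -0.0], [-1.7, -0.1], [-0.9, 0.1], [0.6, -0.1], [0.3, -0.0]]
block [0.4296 0.0055 0.0944] 5.407412815877364 [[-0.5, -0.6], [0.5, -0.9], [0.4, 0.5], [-0.5, 0.6], [0.0, 0.3]]
bed spot [ 0.58299542 -0.13668778  0.03      ] grip [0.60691069 0.04171642 0.125     ] pad from fixed 0.0890573047088446
```

```bash
python3 - <<'E'
from h import *
delta([.4296,.0055,.10],95.4)
delta([.4296,.0055,.012],95.4)
E
```

```text
xyz [ 1.682 -1.362  5.086] dr [ 0.0007  0.     -0.0057] t 3.55 F [0.3 0.3 0.7] op 0.0854
xyz [ 1.682 -1.363  7.286] dr [ 0.0007  0.     -0.0057] t 3.55 F [0.3 0.3 0.7] op 0.0854
```

Call:
step_arm(dr=[[0,0,-0.006],[0,0,-0.006],[0,0,-0.006],[0,0,-0.006],[0,0,-0.006],[0,0,-0.006],[0,0,-0.006],[0,0,-0.006]], xyz=[[0.6,-0.5,0.8],[1.2,-1.0,1.6],[1.68,-1.36,2.5],[1.68,-1.36,3.6],[1.68,-1.36,4.7],[1.68,-1.36,5.5],[1.68,-1.36,6.0],[1.68,-1.36,6.0]], gripper=[1,1,1,1,1,1,1,1])

```text
time: 4.35
ee_pos: [0.428, 0.0051, 0.0607]
tcp_rot: [-179.8, -0.0, 95.4]
wrist_force: [-0.6, 1.0, 0.5]
opening: 0.0856
```

```bash
python3 - <<'E'
from h import *
d=shot('wrist','w2')
delta([.4296,.0055,.012],95.4)
E
```

```text
xyz [0.012 0.016 1.266] dr [-0.0015 -0.0002 -0.0002] t 4.4 F [0.4 0.  1.3] op 0.0857
```

View pics/w2.png

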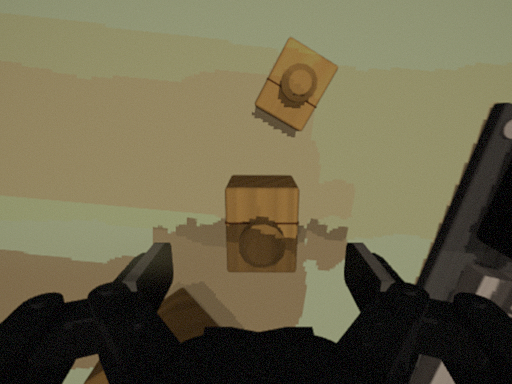

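```bash
python3 - <<'E'
from h import *
d=load('w1')
s=1.5625
print('peg',atz(d,255/s,308/s,.085))
for q in [(214,302),(282,250),(318,293),(257,347)]: print(atz(d,q[0]/s,q[1]/s,.054))
E
```

```text
peg [ 0.36963863 -0.10344981  0.085     ]
[ 0.32307857 -0.1105559   0.054     ]
[ 0.38337512 -0.05836183  0.054     ]
[ 0.41593338 -0.09422813  0.054     ]
[ 0.36151146 -0.15045563  0.054     ]
```

Call:
step_arm(dr=[[0,0,0],[0,0,0],[0,0,0],[0,0,0],[0,0,0],[0,0,0],[0,0,0],[0,0,0]], xyz=[[0,0,0.6],[0.01,0.01,1.1],[0.01,0.01,1.25],[0.01,0.01,1.25],[0.01,0.01,1.25],[0.01,0.01,1.25],[0.01,0.01,1.25],[0.01,0.01,1.25]], gripper=[1,1,1,0.3,0.3,0.3,0.3,0.3], squeeze=30)

```text
time: 5.2
ee_pos: [0.4312, 0.0049, 0.0145]
tcp_rot: [179.9, 0.0, 95.3]
wrist_force: [-0.4, 0.5, 7.3]
opening: 0.0428
```

```bash
python3 - <<'E'
from h import *
print(bot.get_obs()['ee_pos'])
delta([.4296,.0055,.16],95.4)
delta([.583,-.135,.16],82.4)
delta([.583,-.135,.048],82.4)
E
```

```text
[0.43121384 0.00489454 0.01454868]
xyz [ 0.018 -0.031 -3.636] dr [ 0.0022  0.0001 -0.0012] t 5.2 F [-0.4  0.5  7.3] op 0.0428
xyz [-3.835  3.461 -3.628] dr [ 2.200e-03 -2.000e-04  2.256e-01] t 5.2 F [-0.4  0.5  7.3] op 0.0428
xyz [-3.835  3.455 -0.828] dr [ 2.200e-03 -2.000e-04  2.256e-01] t 5.2 F [-0.4  0.5  7.3] op 0.0428
```

Call:
step_arm(dr=[[0,0,0],[0,0,0],[0,0,0],[0,0,0.06],[0,0,0.11],[0,0,0.16],[0,0,0.2],[0,0,0.2256]], xyz=[[0,0,-0.8],[0,0,-1.8],[0,0,-2.8],[-0.8,0.7,-3.6],[-1.6,1.4,-3.6],[-2.4,2.1,-3.6],[-3.2,2.8,-3.6],[-3.8,3.46,-3.6]], gripper=[0.3,0.3,0.3,0.3,0.3,0.3,0.3,0.3])

```text
time: 6.0
ee_pos: [0.5835, -0.1356, 0.1572]
tcp_rot: [180.0, 0.0, 82.3]
wrist_force: [-0.4, 0.8, -0.3]
opening: 0.0432
```

```bash
python3 - <<'E'
from h import *
d=shot('wrist','w3');shot('scene','s3')
print(bot.get_obs()['ee_pos'],bot.get_obs()['tcp_rot'])
delta([.5834,-.1337,.060],82.4)
a=load('s3')['image'][:,:,::-1]; cv2.imwrite('pics/s3c.png',cv2.resize(a[140:290,150:350],None,fx=4,fy=4,interpolation=2))
E
```

```text
[ 0.58437671 -0.13611463  0.15529731] [-1.79928086e+02  1.46189484e-02  8.22246193e+01]
xyz [ 0.057 -0.029  2.382] dr [-0.0013  0.0003 -0.0031] t 6.1 F [-1.2 -0.3 -1.6] op 0.0433
```

View pics/w3.png

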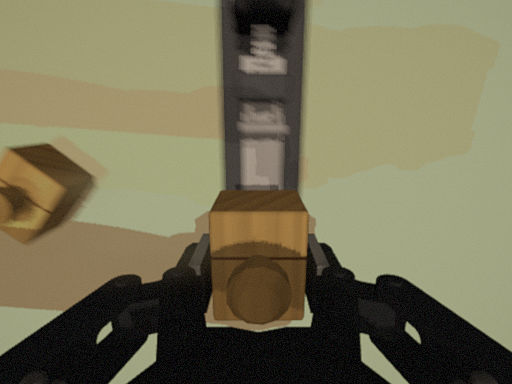

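View pics/s3c.png

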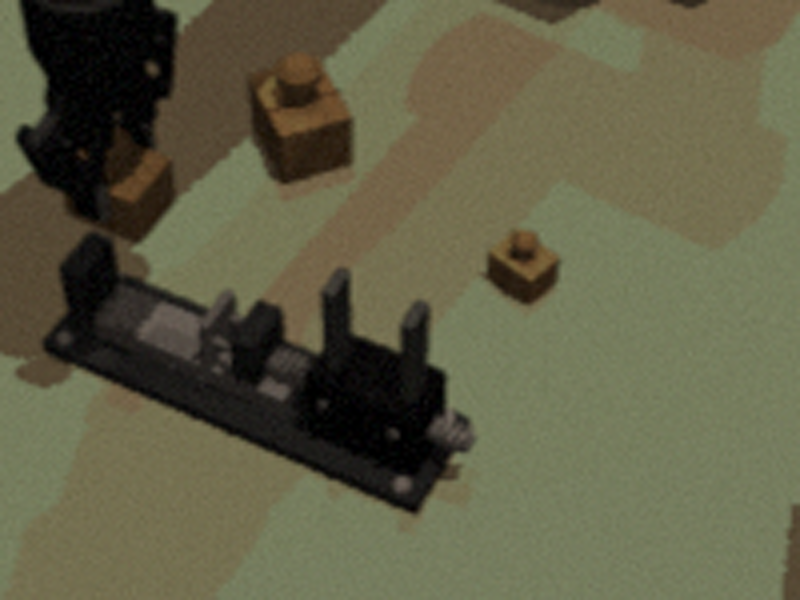

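Call:
step_arm(dr=[[0,0,-0.003],[0,0,-0.003],[0,0,-0.003],[0,0,-0.003],[0,0,-0.003],[0,0,-0.003],[0,0,-0.003],[0,0,-0.003]], xyz=[[0.05,-0.03,0.5],[0.05,-0.03,1.0],[0.05,-0.03,1.15],[0.05,-0.03,1.15],[0.05,-0.03,1.15],[0.05,-0.03,1.15],[0.05,-0.03,1.15],[0.05,-0.03,1.15]], gripper=[0.3,0.3,0.3,0.3,0.3,0.3,0.3,0.3])

```text
time: 6.9
ee_pos: [0.5816, -0.1315, 0.1116]
tcp_rot: [180.0, 0.0, 82.6]
wrist_force: [-0.2, 0.1, -0.7]
opening: 0.0435
```

```bash
python3 - <<'E'
from h import *
d=shot('wrist','w4')
print(bot.get_obs()['ee_pos'],bot.get_obs()['tcp_rot'])
delta([.5834,-.1337,.045],82.4)
a=d['image'][:,:,::-1]; cv2.imwrite('pics/w4c.png',cv2.resize(a[0:384,150:370],None,fx=1.5625*2,fy=1.5625,interpolation=2))
E
```

```text
[ 0.58151278 -0.13152357  0.11148107] [1.79962573e+02 4.54048819e-03 8.25737101e+01]
xyz [-0.048  0.053  1.662] dr [0.0007 0.0001 0.003 ] t 6.95 F [-0.3  0.3 -0.5] op 0.0433
```

View pics/w4c.png

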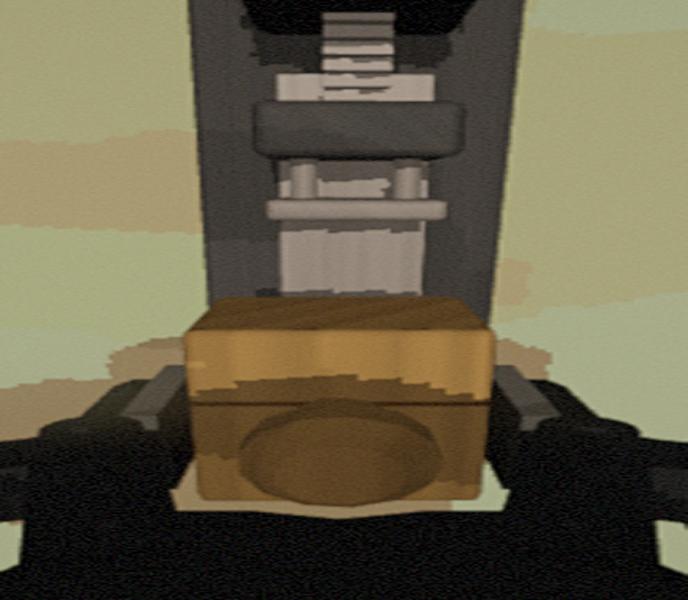

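```bash
cat > fit2.py <<'E'
import contextlib,io
with contextlib.redirect_stdout(io.StringIO()):
    from fit import *
w4=load('w4')
q=lambda x,y:(150+(x+.5)/3.125-.5,(y+.5)/1.5625-.5)
o4=[(q(268,219),(-18,-5,74)),(q(446,219),(18,-5,74)),(q(256,157),(-20,19,75)),(q(464,157),(20,19,75))]
bed=[(q(282,245),-18),(q(283,290),-18),(q(424,245),18),(q(424,290),18)]
base=[(q(194,60),-40),(q(205,280),-40),(q(520,60),40),(q(498,280),40)]
def f4(p):
    r=[]
    for uv,X in o4:
        X=np.array(X)/1000.; X[1]-=p[3]
        r+=list(proj(w4,np.r_[rz(p[2])@X[:2]+p[:2],X[2]])-uv)
    for L,z in((bed,.03),(base,.012)):
        for uv,x in L:
            X=atz(w4,*uv,z); l=rz(-p[2])@(X[:2]-p[:2]); r.append((l[0]-x/1000)*288/.25)
    return np.array(r)
g=lambda p:np.r_[cl(p),f4(p)]
if __name__=='__main__':
    s1=least_squares(g,C,loss='soft_l1');print('all',s1.x.round(4),np.degrees(s1.x[2]));print(f4(s1.x).round(1).tolist(),cl(s1.x).round(1).tolist())
    s2=least_squares(lambda p:np.r_[f4(p),(p[1]-C[1])*300],C);print('w4 only',s2.x.round(4),np.degrees(s2.x[2]),s2.fun.round(1).tolist())
    for p in (s1.x,s2.x,C):
        c=lambda x,y,z:np.r_[rz(p[2])@[x,y]+p[:2],z]
        print('place',c(0,-.077,.03),'grip',c(0,.1,.125))
    # block in hand
    T=.1115-.0145
    bo=[(w4,q(186,331),(-22,28,40)),(w4,q(495,331),(22,28,40)),(w4,q(196,499),(-22,-28,40)),(w4,q(486,499),(22,-28,40)),(w4,q(341,445),(0,0,65))]
    def bl(p): return np.ravel([proj(d,np.r_[rz(p[2])@(np.array(X[:2])/1000)+p[:2],X[2]/1000+p[3]])-uv for d,uv,X in bo])
    s=least_squares(bl,[.58,-.13,-.13,T]);print('block',s.x.round(4),np.degrees(s.x[2]),s.fun.round(1).tolist())
E
python3 fit2.py
```

```text
all [ 0.5946 -0.0577 -0.135   0.0171] -7.736110166277516
[-0.6, 0.3, 0.9, 0.7, -0.9, -1.2, 0.3, -0.7, 0.4, 0.4, -0.4, 0.4, 1.0, -0.2, -0.3, 0.4] [-0.5, 1.6, 3.6, -0.2, 1.7, 1.7, -0.1, -0.3, 0.0, 0.8, 1.1, -2.3, 0.7, 1.1, -1.3, 0.9, -0.8, -0.3, 0.7, -0.3, 0.4, -0.2]
w4 only [ 0.5947 -0.0574 -0.1349  0.0176] -7.731957797278084 [-0.4, 0.6, 1.1, 1.0, -0.7, -0.9, 0.5, -0.4, 0.2, 0.2, -0.5, 0.3, 0.9, -0.3, -0.4, 0.2, -0.0]
place [ 0.5841921 -0.1339571  0.03     ] grip [0.6080182  0.04143195 0.125     ]
place [ 0.58433781 -0.13369696  0.03      ] grip [0.60815119 0.04169381 0.125     ]
place [ 0.58339401 -0.13371438  0.03      ] grip [0.60691069 0.04171642 0.125     ]
block [ 0.5812 -0.1327 -0.1274  0.0903] -7.299624520029995 [0.8, -2.5, -0.8, -2.6, 2.7, -4.4, -2.9, -4.6, 0.1, 11.5]
```

```bash
python3 - <<'E'
from h import *
for i in range(2):delta([.5843,-.1338,.0465],82.3)
E
```

```text
xyz [-0.047  0.075  1.625] dr [0.0007 0.0001 0.0048] t 6.95 F [-0.3  0.3 -0.5] op 0.0433
xyz [-0.047  0.075  1.625] dr [0.0007 0.0001 0.0048] t 6.95 F [-0.3  0.3 -0.5] op 0.0433
```

Call:
step_arm(dr=[[0,0,0.005],[0,0,0.005],[0,0,0.005],[0,0,0.005],[0,0,0.005],[0,0,0.005],[0,0,0.005],[0,0,0.005]], xyz=[[-0.05,0.075,0.3],[-0.05,0.075,0.7],[-0.05,0.075,1.1],[-0.05,0.075,1.4],[-0.05,0.075,1.5],[-0.05,0.075,1.5],[-0.05,0.075,1.5],[-0.05,0.075,1.5]], gripper=[0.3,0.3,0.3,0.3,0.3,0.3,0.3,0.3])

```text
time: 7.75
ee_pos: [0.5846, -0.134, 0.0519]
tcp_rot: [179.9, 0.0, 82.3]
wrist_force: [0.6, -0.2, -0.5]
opening: 0.0431
```

```bash
python3 - <<'E'
from h import *
d=shot('wrist','w5')
print(bot.get_obs()['ee_pos'],bot.get_obs()['tcp_rot'])
delta([.5843,-.1338,.0455],82.3)
shot('scene','s5')
a=load('s5')['image'][:,:,::-1]; cv2.imwrite('pics/s5c.png',cv2.resize(a[180:290,150:290],None,fx=5,fy=5,interpolation=2))
E
```

```text
[ 0.58448364 -0.13398193  0.05186927] [1.79926607e+02 7.26268685e-03 8.22845865e+01]
xyz [ 0.004 -0.005  0.159] dr [ 0.0013  0.0001 -0.0003] t 7.8 F [-1.2  0.6 -1.2] op 0.0435
```

View pics/w5.png

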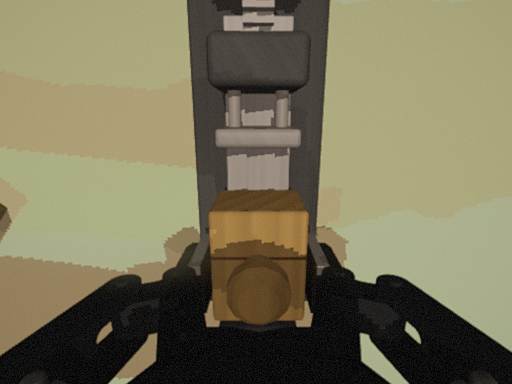

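View pics/s5c.png

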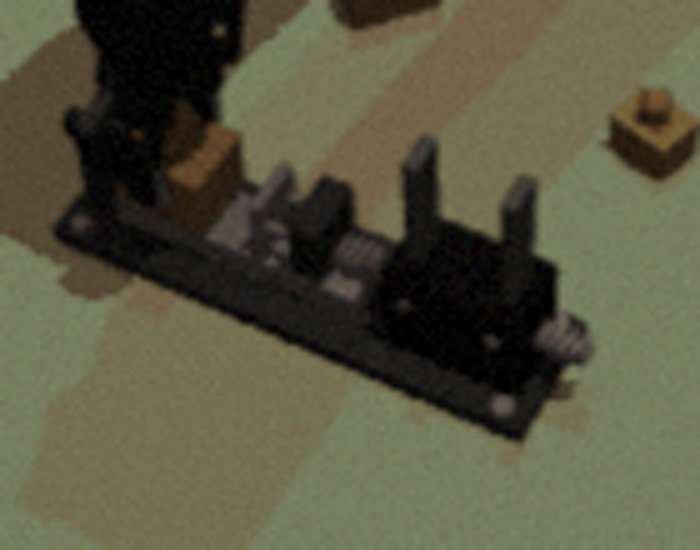

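Call:
step_arm(dr=[[0,0,0],[0,0,0],[0,0,0],[0,0,0],[0,0,0],[0,0,0],[0,0,0],[0,0,0]], xyz=[[0,0,0.08],[0,0,0.15],[0,0,0.16],[0,0,0.16],[0,0,0.16],[0,0,0.16],[0,0,0.16],[0,0,0.16]], gripper=[0.3,0.3,0.3,0.3,0.6,0.8,0.8,0.8])

```text
time: 8.65
ee_pos: [0.584, -0.1338, 0.0447]
tcp_rot: [-180.0, -0.0, 82.3]
wrist_force: [-0.1, 0.2, 0.8]
opening: 0.0682
```

```bash
python3 - <<'E'
from h import *
d=shot('wrist','w6')
print(bot.get_obs()['ee_pos'],bot.get_obs()['tcp_rot'])
delta([.5843,-.1338,.20],82.3)
E
```

```text
[ 0.58405295 -0.13385144  0.04466264] [1.79998331e+02 7.21388262e-05 8.22872890e+01]
xyz [ 2.000e-03  6.000e-03 -3.883e+00] dr [ 0.      0.     -0.0002] t 8.7 F [0.3 0.5 0.3] op 0.0681
```

View pics/w6.png

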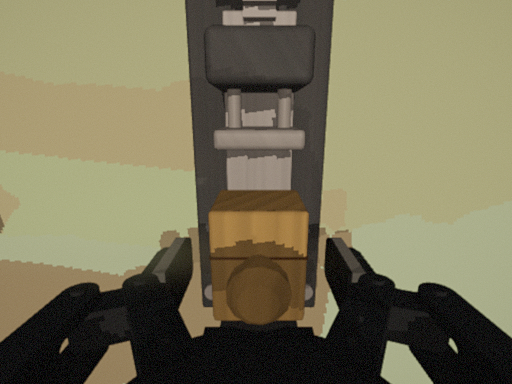

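Call:
step_arm(dr=[[0,0,0],[0,0,0],[0,0,0],[0,0,0],[0,0,0],[0,0,0],[0,0,0],[0,0,0]], xyz=[[0,0,-0.6],[0,0,-1.6],[0,0,-2.8],[0,0,-4],[0,0,-5],[0.6,0,-5.5],[0.8,0,-5.5],[0.8,0,-5.5]], gripper=[0.8,0.8,1,1,1,1,1,1])

```text
time: 9.5
ee_pos: [0.5886, -0.1013, 0.2644]
tcp_rot: [180.0, -0.0, 82.4]
wrist_force: [-0.2, -0.6, -0.2]
opening: 0.0854
```

```bash
python3 - <<'E'
from h import *
d=shot('wrist','w7')
print(bot.get_obs()['ee_pos'],bot.get_obs()['tcp_rot'])
delta([.608,.0415,.22],-7.7)
a=d['image'][:,:,::-1]; cv2.imwrite('pics/w7c.png',cv2.resize(a[0:300,150:370],None,fx=3,fy=2,interpolation=2))
E
```

```text
[ 0.58825661 -0.10187735  0.26349997] [-1.79926144e+02  7.84425180e-03  8.23498171e+01]
xyz [3.618 0.013 1.087] dr [-9.0000e-04  1.1000e-03  1.5717e+00] t 9.55 F [ 0.1  0.2 -0.7] op 0.0856
```

View pics/w7c.png

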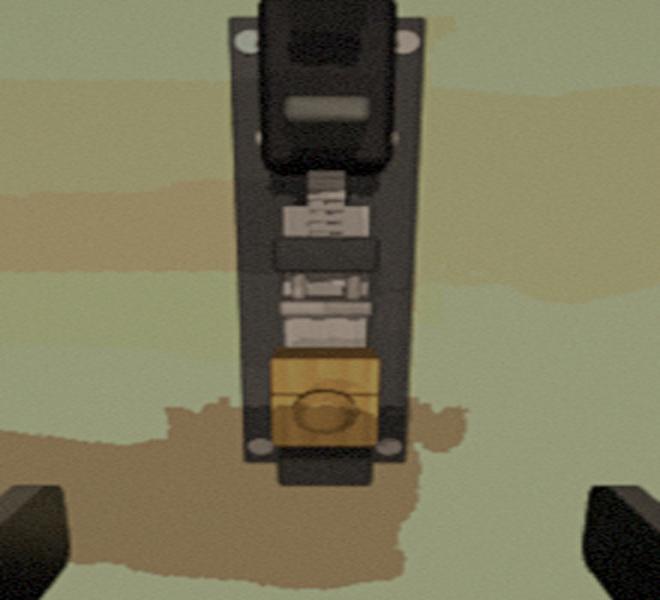

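```bash
python3 - <<'E'
from h import *
d=load('w7'); a=np.radians(-7.736); C=np.array([.5946,-.0577])
X=atz(d,259.0,53.5,.15);print(X)
c=np.array([[np.cos(a),-np.sin(a)],[np.sin(a),np.cos(a)]])
print(c.T@(X[:2]-C))
for n,u,v in(('blk top',150+325/3,446/2),('blk top back',150+325/3,359/2)):
    print(n,c.T@(atz(d,u,v,.07)[:2]-C))
print('padface', c.T@(atz(d,150+326/3,315/2,.074)[:2]-C))
E
```

```text
[0.60428035 0.01393505 0.15      ]
[-5.04569406e-05  7.22861437e-02]
blk top [ 6.55065809e-05 -1.04893722e-01]
blk top back [-0.00011398 -0.04956509]
padface [ 0.00018    -0.02274356]
```

Call:
step_arm(dr=[[0,0,0.15],[0,0,0.3],[0,0,0.45],[0,0,0.6],[0,0,0.75],[0,0,0.9],[0,0,1.05],[0,0,1.2]], xyz=[[0.5,0,0],[1,0,0.2],[1.5,0,0.4],[2,0,0.6],[2.5,0,0.8],[3,0.01,0.8],[3.6,0.01,0.8],[3.62,0.01,0.8]], gripper=[1,1,1,1,1,1,1,1])

```text
time: 10.35
ee_pos: [0.6078, 0.0428, 0.2304]
tcp_rot: [-180.0, 0.2, 13.3]
wrist_force: [0.4, -0.8, -0.3]
opening: 0.0854
```

```bash
python3 - <<'E'
from h import *
print(bot.get_obs()['ee_pos'],bot.get_obs()['tcp_rot'])
delta([.608,.0415,.21],-7.7)
E
```

```text
[0.60776977 0.04281068 0.23038581] [-1.79953444e+02  1.72703273e-01  1.32771104e+01]
xyz [-0.     0.034  0.51 ] dr [-3.000e-04  3.100e-03  3.661e-01] t 10.35 F [ 0.4 -0.8 -0.3] op 0.0854
```

Call:
step_arm(dr=[[0,0,0.14],[0,0,0.28],[0,0.003,0.366],[0,0.003,0.366],[0,0.003,0.366],[0,0.003,0.366],[0,0.003,0.366],[0,0.003,0.366]], xyz=[[0,0.03,0.2],[0,0.03,0.4],[0,0.03,0.5],[0,0.03,0.5],[0,0.03,0.5],[0,0.03,0.5],[0,0.03,0.5],[0,0.03,0.5]], gripper=[1,1,1,1,1,1,1,1])

```text
time: 11.15
ee_pos: [0.6059, -0.016, 0.2127]
tcp_rot: [-177.8, -0.1, -2.5]
wrist_force: [-0.6, 0.3, -0.2]
opening: 0.0852
```

```bash
python3 - <<'E'
from h import *
print(bot.get_obs()['ee_pos'],bot.get_obs()['tcp_rot'])
d=shot('wrist','w8')
delta([.608,.0415,.108],-7.7)
E
```

```text
[ 0.60591861 -0.01598698  0.21268692] [-1.77825039e+02 -8.50805630e-02 -2.47371328e+00]
xyz [-0.014 -1.339  2.67 ] dr [-0.038   0.0002  0.0912] t 11.2 F [-0.5 -0.5  0.8] op 0.0851
```

View pics/w8.png

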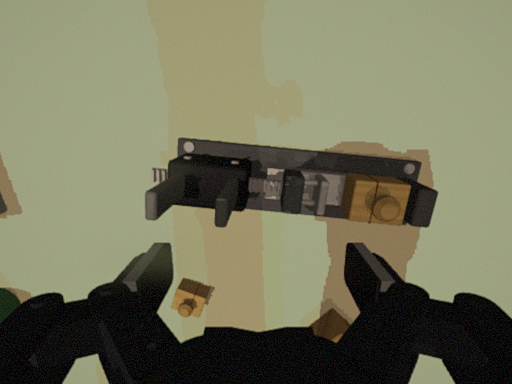

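```bash
python3 - <<'E'
from h import *
o=bot.get_obs();print(o['q'].round(2),o['qd'].round(2),o['ee_pos'],o['time'])
E
```

```text
[ -2.54  12.41  16.34  93.84   2.17 179.94] [-0.08 -0.05  0.03  0.02 -0.02  0.06] [ 0.60592112 -0.01603162  0.21270099] 11.2
```

```bash
python3 - <<'E'
from h import *
delta([.608,.0415,.22],66.3)
E
```

```text
xyz [-0.01  -1.445 -0.128] dr [-0.0324 -0.0241 -1.2002] t 11.2 F [-0.5 -0.5  0.8] op 0.0851
```

Call:
step_arm(dr=[[0,0,-0.15],[0,0,-0.3],[-0.01,-0.01,-0.45],[-0.02,-0.01,-0.6],[-0.02,-0.02,-0.75],[-0.03,-0.02,-0.9],[-0.03,-0.02,-1.05],[-0.03,-0.02,-1.2]], xyz=[[0,-0.2,-0.1],[0,-0.5,-0.13],[0,-0.8,-0.13],[0,-1.1,-0.13],[0,-1.44,-0.13],[0,-1.44,-0.13],[0,-1.44,-0.13],[0,-1.44,-0.13]], gripper=[1,1,1,1,1,1,1,1])

```text
time: 12.0
ee_pos: [0.6084, 0.0414, 0.2201]
tcp_rot: [180.0, -0.3, 66.6]
wrist_force: [-0.1, 0.5, -0.9]
opening: 0.0853
```

```bash
python3 - <<'E'
from h import *
o=bot.get_obs();print(o['q'].round(2),o['ee_pos'],o['tcp_rot'],o['time'])
delta([.608,.0415,.22],135)
E
```

```text
[  3.79  13.06  17.95  94.75   0.22 117.24] [0.60842151 0.04142175 0.2201101 ] [179.97381774  -0.25813047  66.55747023] 12.0
xyz [-0.002 -0.01   0.003] dr [ 0.0031 -0.0037 -1.1945] t 12.0 F [-0.1  0.5 -0.9] op 0.0853
```

Call:
step_arm(dr=[[0,0,-0.15],[0,0,-0.3],[0,0,-0.45],[0,0,-0.6],[0,0,-0.75],[0,0,-0.9],[0.003,-0.004,-1.05],[0.003,-0.004,-1.2]], xyz=[[0,0,0],[0,0,0],[0,0,0],[0,0,0],[0,0,0],[0,0,0],[0,0,0],[0,0,0]], gripper=[1,1,1,1,1,1,1,1])

```text
time: 12.8
ee_pos: [0.6084, 0.0412, 0.22]
tcp_rot: [-180.0, 0.0, 135.3]
wrist_force: [-0.4, -0.3, 0.3]
opening: 0.0853
```

```bash
python3 - <<'E'
from h import *
o=bot.get_obs();print(o['q'].round(2),o['ee_pos'],o['tcp_rot'],o['time'])
delta([.608,.0415,.21],172.3)
E
```

```text
[ 3.880e+00  1.322e+01  1.813e+01  9.492e+01 -2.000e-02  4.860e+01] [0.60843244 0.04117697 0.22002945] [-1.79977044e+02  8.56324616e-03  1.35283836e+02] 12.8
xyz [ 0.013 -0.002  0.251] dr [-4.000e-04  0.000e+00 -6.461e-01] t 12.8 F [-0.4 -0.3  0.3] op 0.0853
```

Call:
step_arm(dr=[[0,0,-0.15],[0,0,-0.3],[0,0,-0.45],[0,0,-0.6],[0,0,-0.646],[0,0,-0.646],[0,0,-0.646],[0,0,-0.646]], xyz=[[0,0,0],[0,0,0],[0.01,0,0.1],[0.01,0,0.25],[0.01,0,0.25],[0.01,0,0.25],[0.01,0,0.25],[0.01,0,0.25]], gripper=[1,1,1,1,1,1,1,1])

```text
time: 13.6
ee_pos: [0.6082, 0.0411, 0.2102]
tcp_rot: [-180.0, 0.0, 171.8]
wrist_force: [-0.2, 0.5, -0.0]
opening: 0.0855
```

```bash
python3 - <<'E'
from h import *
o=bot.get_obs();print(o['q'].round(2),o['ee_pos'],o['tcp_rot'],o['time'])
d=shot('wrist','w9')
delta([.608,.0415,.108],172.3)
E
```

```text
[ 3.880e+00  1.296e+01  1.673e+01  9.376e+01 -1.000e-02  1.204e+01] [0.60816646 0.04113557 0.21022999] [-1.79988302e+02  1.00463386e-02  1.71835895e+02] 13.6
xyz [0.006 0.01  2.555] dr [-0.0002  0.0002 -0.0079] t 13.65 F [ 0.1 -0.3  0.6] op 0.0855
```

View pics/w9.png

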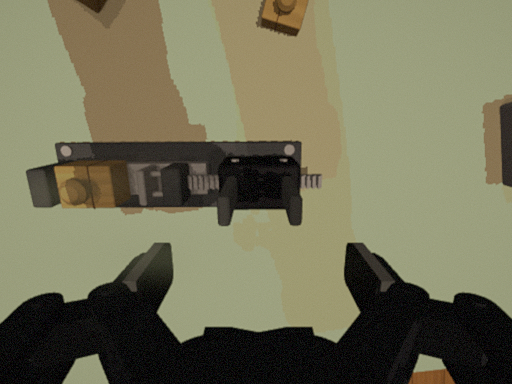

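Call:
step_arm(dr=[[0,0,-0.008],[0,0,-0.008],[0,0,-0.008],[0,0,-0.008],[0,0,-0.008],[0,0,-0.008],[0,0,-0.008],[0,0,-0.008]], xyz=[[0,0.01,0.8],[0,0.01,1.6],[0,0.01,2.3],[0,0.01,2.6],[0,0.01,2.6],[0,0.01,2.6],[0,0.01,2.6],[0,0.01,2.6]], gripper=[1,1,1,1,1,1,0.8,0.8], squeeze=20)

```text
time: 14.45
ee_pos: [0.6089, 0.0414, 0.1076]
tcp_rot: [180.0, 0.1, 172.4]
wrist_force: [-1.2, -0.0, -0.0]
opening: 0.0682
```

```bash
python3 - <<'E'
from h import *
o=bot.get_obs();print(o['q'].round(2),o['ee_pos'],o['tcp_rot'],o['time'],o['wrist_force'],o['opening'])
d=shot('wrist','w10')
E
```

```text
[ 3.900e+00  1.243e+01  4.770e+00  8.222e+01 -2.000e-02  1.155e+01] [0.60887068 0.0414372  0.1075801 ] [1.79991980e+02 1.18987817e-01 1.72354855e+02] 14.45 [-1.24285333 -0.01316095 -0.04901727] 0.06821585933076131
```

View pics/w10.png

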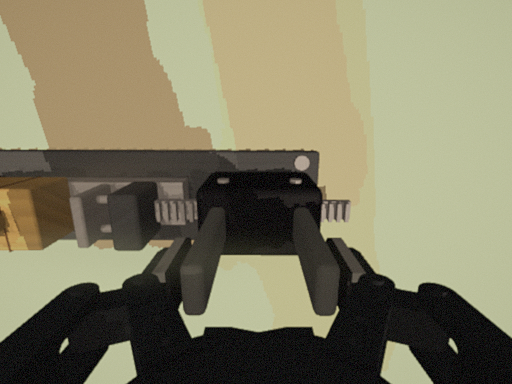

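Call:
step_arm(dr=[[0,0,0],[0,0,0],[0,0,0],[0,0,0],[0,0,0],[0,0,0],[0,0,0],[0,0,0]], xyz=[[0,0,0],[0,0,0],[0,0,0],[0,0,0],[0,0,0],[0,0,0],[0,0,0],[0,0,0]], gripper=[0.7,0.6,0.5,0.4,0.4,0.4,0.4,0.4], squeeze=20)

```text
time: 15.3
ee_pos: [0.6093, 0.0418, 0.109]
tcp_rot: [179.9, 0.2, 172.4]
wrist_force: [-1.3, 2.1, 12.4]
opening: 0.0349
```

```bash
python3 - <<'E'
from h import *
o=bot.get_obs();print(o['ee_pos'],o['time'],o['wrist_force'],o['opening'])
d=shot('wrist','w11')
E
```

```text
[0.60930207 0.04179849 0.10896708] 15.3 [-1.26203652  2.10692899 12.43994958] 0.03489645669174641
```

View pics/w11.png

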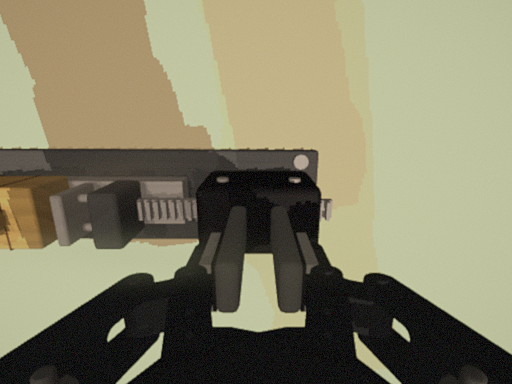

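```bash
cat > track.py <<'E'
from h import *
A=np.radians(-7.736); C=np.array([.5946,-.0577]); RC=np.array([[np.cos(A),-np.sin(A)],[np.sin(A),np.cos(A)]])
cy=lambda d,u,v,z:(RC.T@(atz(d,u,v,z)[:2]-C))
def view(tag):
    # rectify plane z=.075 into clamp coords: 4 px/mm ; y -100..60, x -30..30
    d=load(tag); S=4
    g=np.array([[x,y] for x in(-.03,.03) for y in(-.11,.06)])
    src=np.float32([proj(d,np.r_[RC@p+C,.075]) for p in g])
    dst=np.float32([((p[1]+.11)*1000*S,(p[0]+.03)*1000*S) for p in g])
    H=cv2.getPerspectiveTransform(src,dst)
    im=cv2.warpPerspective(d['image'],H,(170*S,60*S))
    return im[:,:,::-1]
if __name__=='__main__':
    import sys
    ims=[view(t) for t in sys.argv[1:]]
    g=[cv2.cvtColor(i,cv2.COLOR_BGR2GRAY) for i in ims]
    for i in ims:
        for k in range(0,170,10): cv2.line(i,(k*4,0),(k*4,8 if k%50 else 16),(0,0,255),1)
    cv2.imwrite('pics/tr_'+sys.argv[-1]+'.png',np.vstack(ims))
E
python3 track.py w9 w10 w11
```

```text
Traceback (most recent call last):
  File "track.py", line 18, in <module>
    for k in range(0,170,10): cv2.line(i,(k*4,0),(k*4,8 if k%50 else 16),(0,0,255),1)
                              ~~~~~~~~^^^^^^^^^^^^^^^^^^^^^^^^^^^^^^^^^^^^^^^^^^^^^^^
cv2.error: OpenCV(4.12.0) :-1: error: (-5:Bad argument) in function 'line'
> Overload resolution failed:
>  - Layout of the output array img is incompatible with cv::Mat
>  - Expected Ptr<cv::UMat> for argument 'img'
```

```bash
sed -i 's/return im\[:,:,::-1\]/return np.ascontiguousarray(im[:,:,::-1])/' track.py
python3 track.py w9 w10 w11
```

```text
(no output)
```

View pics/tr_w11.png

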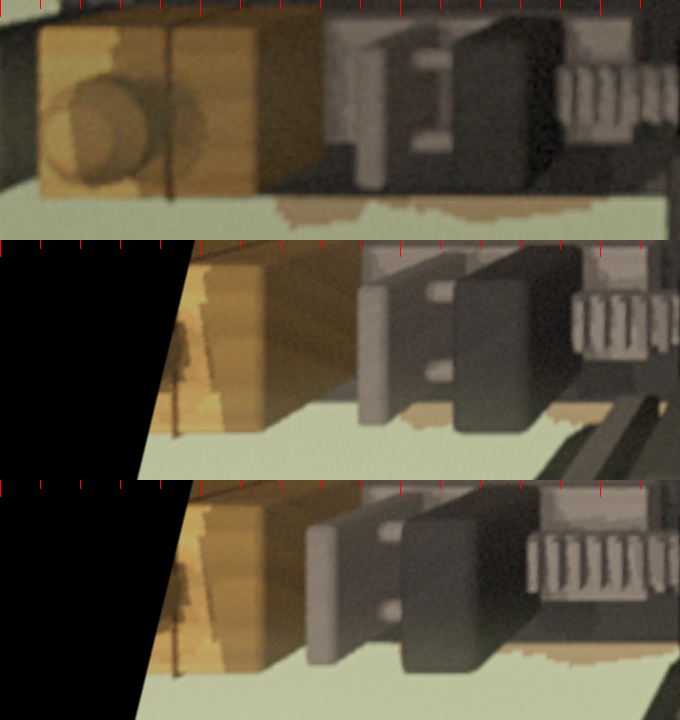

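Call:
step_arm(dr=[[0,0,0],[0,0,0],[0,0,0],[0,0,0],[0,0,0],[0,0,0],[0,0,0],[0,0,0]], xyz=[[0,0,0],[0,0,0],[0,0,0],[0,0,0],[0,0,0],[0,0,0],[0,0,0],[0,0,0]], gripper=[0.6,0.8,0.8,0.8,0.8,0.8,0.8,0.8])

```text
time: 16.15
ee_pos: [0.6081, 0.0413, 0.106]
tcp_rot: [-180.0, -0.0, 172.4]
wrist_force: [0.1, -0.2, 0.5]
opening: 0.0683
```

Call:
step_arm(dr=[[0,0,0],[0,0,0],[0,0,0],[0,0,0],[0,0,0],[0,0,0],[0,0,0],[0,0,0]], xyz=[[0,0,0],[0,0,0],[0,0,0],[0,0,0],[0,0,0],[0,0,0],[0,0,0],[0,0,0]], gripper=[0.7,0.6,0.5,0.4,0.4,0.4,0.4,0.4])

```text
time: 16.95
ee_pos: [0.6089, 0.0418, 0.1084]
tcp_rot: [179.9, 0.2, 172.4]
wrist_force: [-2.2, 2.3, 12.3]
opening: 0.0353
```

```bash
python3 - <<'E'
from h import *
o=bot.get_obs();print(o['ee_pos'],o['time'],o['wrist_force'],o['opening'])
d=shot('wrist','w12');shot('scene','s12')
E
python3 track.py w11 w12
```

```text
[0.60894899 0.04181599 0.10838428] 16.95 [-2.23459841  2.32349348 12.27324552] 0.03527228201494123
```

View pics/tr_w12.png

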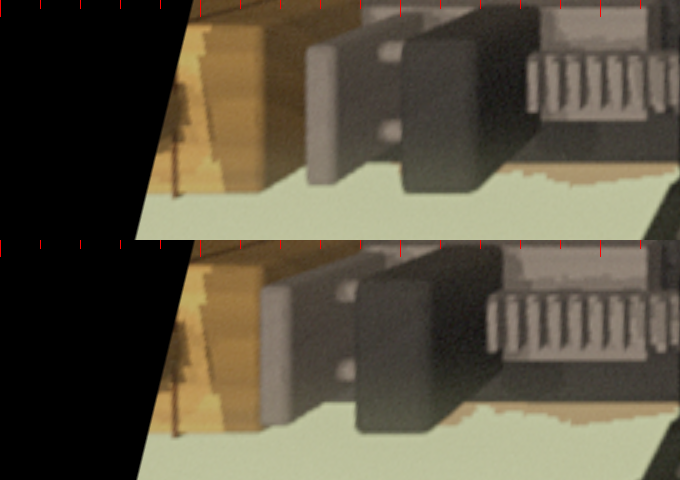

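Call:
step_arm(dr=[[0,0,0],[0,0,0],[0,0,0],[0,0,0],[0,0,0],[0,0,0],[0,0,0],[0,0,0]], xyz=[[0,0,0],[0,0,0],[0,0,0],[0,0,0],[0,0,0],[0,0,0],[0,0,0],[0,0,0]], gripper=[0.6,0.8,0.8,0.8,0.8,0.8,0.8,0.8])

```text
time: 17.85
ee_pos: [0.6081, 0.0413, 0.106]
tcp_rot: [-180.0, -0.0, 172.4]
wrist_force: [-0.2, 0.7, -0.4]
opening: 0.0684
```

Call:
step_arm(dr=[[0,0,0],[0,0,0],[0,0,0],[0,0,0],[0,0,0],[0,0,0],[0,0,0],[0,0,0]], xyz=[[0,0,0],[0,0,0],[0,0,0],[0,0,0],[0,0,0],[0,0,0],[0,0,0],[0,0,0]], gripper=[0.74,0.69,0.63,0.58,0.54,0.5,0.5,0.5])

```text
time: 18.65
ee_pos: [0.6088, 0.0419, 0.1081]
tcp_rot: [179.9, 0.2, 172.4]
wrist_force: [-1.6, 3.3, 11.5]
opening: 0.0431
```

```bash
python3 - <<'E'
from h import *
o=bot.get_obs();print(o['ee_pos'],o['time'],o['wrist_force'],o['opening'])
d=shot('wrist','w13');shot('scene','s13')
E
python3 track.py w12 w13
```

```text
[0.60884051 0.04187441 0.10806046] 18.65 [-1.62922971  3.34175071 11.50270135] 0.04311070589002122
```

View pics/tr_w13.png

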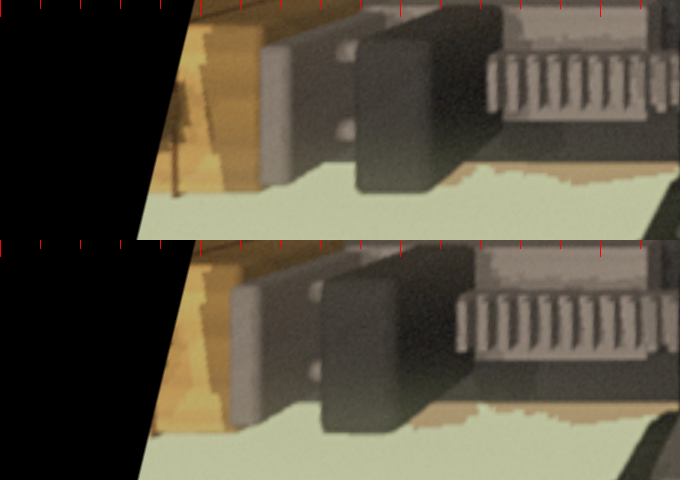

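Call:
step_arm(dr=[[0,0,0],[0,0,0],[0,0,0],[0,0,0],[0,0,0],[0,0,0],[0,0,0],[0,0,0]], xyz=[[0,0,0],[0,0,0],[0,0,0],[0,0,0],[0,0,0],[0,0,0],[0,0,0],[0,0,0]], gripper=[0.48,0.46,0.44,0.42,0.4,0.4,0.4,0.4])

```text
time: 19.55
ee_pos: [0.609, 0.0418, 0.1085]
tcp_rot: [179.9, 0.2, 172.4]
wrist_force: [-2.3, 3.5, 14.5]
opening: 0.0349
```

```bash
python3 - <<'E'
from h import *
o=bot.get_obs();print(o['ee_pos'],o['time'],o['wrist_force'],o['opening'])
d=shot('wrist','w14');shot('scene','s14')
E
python3 track.py w13 w14
```

```text
[0.60897417 0.0417842  0.1085446 ] 19.55 [-2.2882619   3.4859222  14.52535229] 0.03491609698564729
```

View pics/tr_w14.png

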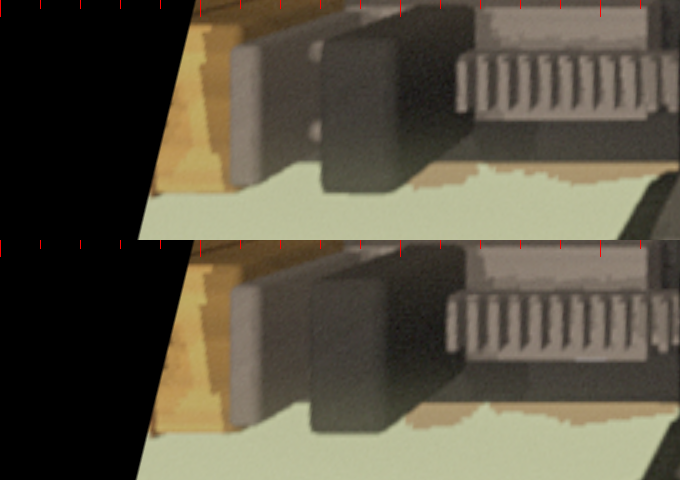

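Call:
step_arm(dr=[[0,0,0],[0,0,0],[0,0,0],[0,0,0],[0,0,0],[0,0,0],[0,0,0],[0,0,0]], xyz=[[0,0,0],[0,0,0],[0,0,0],[0,0,0],[0,0,0],[0,0,0],[0,0,0],[0,0,0]], gripper=[0.6,0.8,0.8,0.8,0.8,0.8,0.8,0.8])

```text
time: 20.45
ee_pos: [0.6081, 0.0413, 0.106]
tcp_rot: [-180.0, -0.0, 172.4]
wrist_force: [-0.7, 0.5, 0.4]
opening: 0.0683
```

Call:
step_arm(dr=[[0,0,0],[0,0,0],[0,0,0],[0,0,0],[0,0,0],[0,0,0],[0,0,0],[0,0,0]], xyz=[[0,0,0],[0,0,0],[0,0,0],[0,0,0],[0,0,0],[0,0,0],[0,0,0],[0,0,0]], gripper=[0.75,0.72,0.69,0.66,0.63,0.62,0.62,0.62])

```text
time: 21.25
ee_pos: [0.6082, 0.0414, 0.106]
tcp_rot: [-180.0, 0.0, 172.4]
wrist_force: [2.0, 4.0, 2.0]
opening: 0.0531
```

```bash
python3 - <<'E'
from h import *
o=bot.get_obs();print(o['ee_pos'],o['time'],o['wrist_force'],o['opening'])
d=shot('wrist','w15');shot('scene','s15')
E
python3 track.py w14 w15
```

```text
[0.60823237 0.0413757  0.10604703] 21.25 [1.97440564 4.00114331 1.95592214] 0.05308591698109769
```

View pics/tr_w15.png

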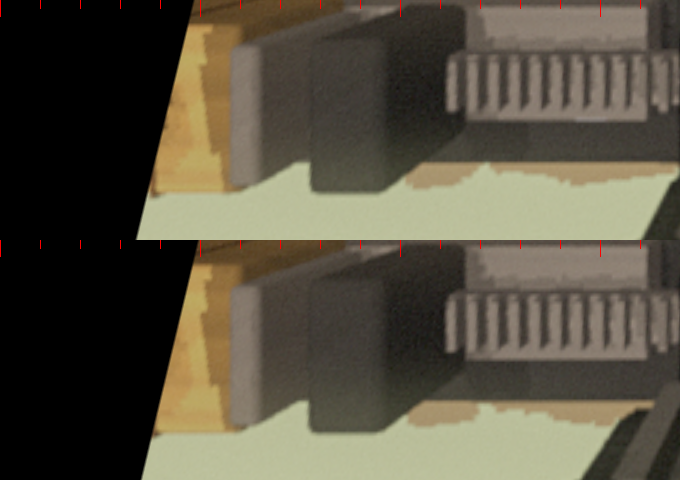

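Call:
step_arm(dr=[[0,0,0],[0,0,0],[0,0,0],[0,0,0],[0,0,0],[0,0,0],[0,0,0],[0,0,0]], xyz=[[0,0,0],[0,0,0],[0,0,0],[0,0,0],[0,0,0],[0,0,0],[0,0,0],[0,0,0]], gripper=[0.61,0.6,0.58,0.57,0.55,0.54,0.54,0.54])

```text
time: 22.15
ee_pos: [0.6083, 0.0419, 0.1069]
tcp_rot: [179.9, 0.0, 172.4]
wrist_force: [-0.0, 6.1, 9.0]
opening: 0.0465
```

```bash
python3 - <<'E'
from h import *
o=bot.get_obs();print(o['ee_pos'],o['time'],o['wrist_force'],o['opening'])
d=shot('wrist','w16');shot('scene','s16')
E
python3 track.py w15 w16
```

```text
[0.60833402 0.04189631 0.10694556] 22.15 [-0.02472079  6.13278228  8.97908105] 0.046505356201522685
```

View pics/tr_w16.png

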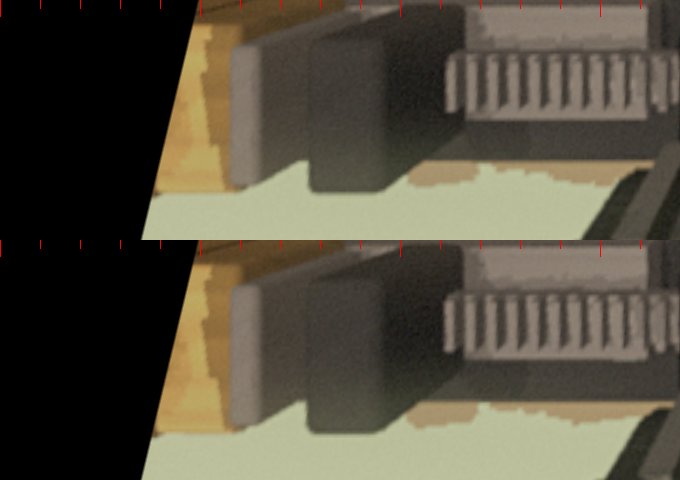

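View pics/w16.png

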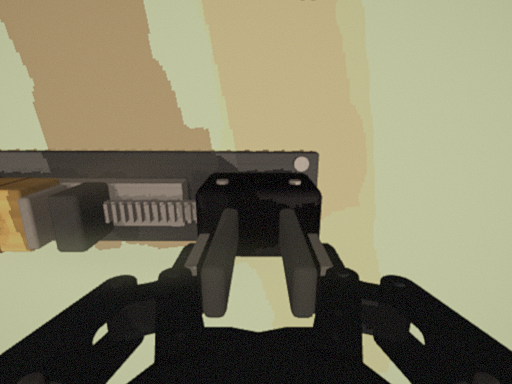

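Call:
step_arm(dr=[[0,0,0],[0,0,0],[0,0,0],[0,0,0],[0,0,0],[0,0,0],[0,0,0],[0,0,0]], xyz=[[0,0,0],[0,0,0],[0,0,0],[0,0,0],[0,0,0],[0,0,0],[0,0,0],[0,0,0]], gripper=[0.53,0.52,0.51,0.5,0.49,0.48,0.48,0.48])

```text
time: 23.05
ee_pos: [0.6084, 0.0419, 0.1077]
tcp_rot: [179.9, 0.1, 172.4]
wrist_force: [-2.6, 6.9, 12.0]
opening: 0.0416
```

```bash
python3 - <<'E'
from h import *
o=bot.get_obs();print(o['ee_pos'],o['time'],o['wrist_force'],o['opening'])
d=shot('wrist','w17');shot('scene','s17')
E
python3 track.py w16 w17
```

```text
[0.60837661 0.04189903 0.10765499] 23.05 [-2.60299405  6.86351438 11.95899591] 0.0415849961347329
```

View pics/tr_w17.png

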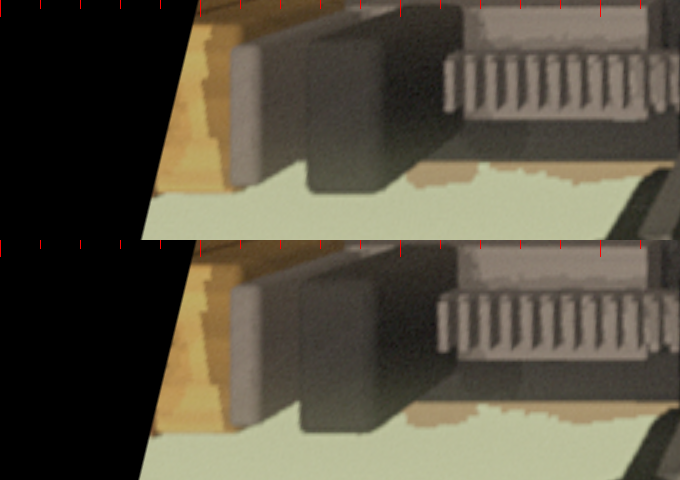

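Call:
step_arm(dr=[[0,0,0],[0,0,0],[0,0,0],[0,0,0],[0,0,0],[0,0,0],[0,0,0],[0,0,0]], xyz=[[0,0,0],[0,0,0],[0,0,0],[0,0,0],[0,0,0],[0,0,0],[0,0,0],[0,0,0]], gripper=[0.47,0.46,0.45,0.44,0.43,0.43,0.43,0.43])

```text
time: 23.95
ee_pos: [0.6084, 0.0419, 0.1081]
tcp_rot: [179.9, 0.1, 172.4]
wrist_force: [-3.8, 6.6, 14.8]
opening: 0.037
```

```bash
python3 - <<'E'
from h import *
o=bot.get_obs();print(o['ee_pos'],o['time'],o['wrist_force'],o['opening'])
d=shot('wrist','w18');shot('scene','s18')
a=load('s18')['image'][:,:,::-1]; cv2.imwrite('pics/s18c.png',cv2.resize(a[160:290,120:290],None,fx=4,fy=4,interpolation=2))
E
python3 track.py w17 w18
```

```text
[0.60840171 0.0419121  0.10813224] 23.95 [-3.80553777  6.62707113 14.77299157] 0.037042392423129386
```

View pics/tr_w18.png

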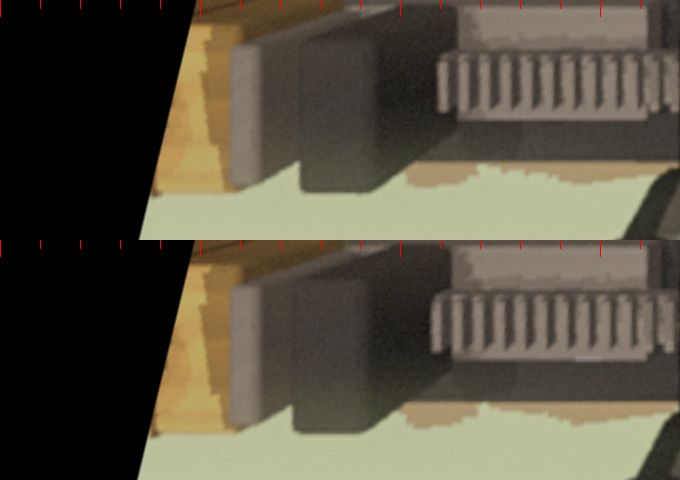

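View pics/s18c.png

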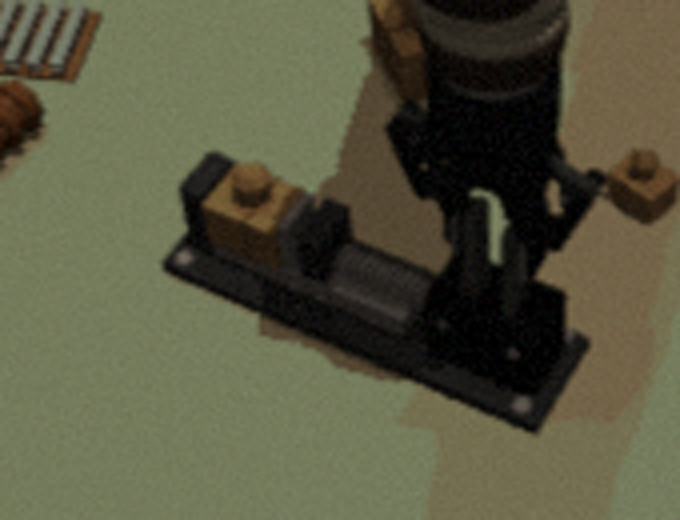

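```bash
python3 - <<'E'
from h import *
o=bot.get_obs();print(o['time'],o['wrist_force'],o['opening'])
print(bot.job_done())
E
```

```text
24.05 [-2.88660188  6.90293527 15.66394505] 0.03704336570023053
the job is handed in; nothing more can be done
None
```

I set the middle-sized coat-peg block on the bed, peg up and lengthwise along the bar, and let go of it. Four ratchet strokes on the grip bars then pressed it against the fixed jaw. I handed the job in at 24 s with the grip bars still squeezed.

**Last checks (camera images):**
- **Block:** it lies flat and lengthwise on the bed. The pad stood still while the jaw advanced another 7 mm, so the block is against the fixed jaw.
- **Spring pad:** it is pressed in by about 8 mm of 16, give or take about 1 mm.
- **Grip bars:** the fingers read an opening of 37 mm, so the bars are almost fully squeezed. The gripper's force setting was 20 N.
- **Forces:** the wrist force was about 17 N at the end.
- **Bystanders:** I saw no contact with any of them, but I did not measure their positions again at the end.

**What went differently than planned:**
- **Wrist turn:** my first turn towards the grip bars ran the last joint to its 180° limit, and the arm ended about 6 cm off in free air. It touched nothing. I turned the wrist the other way and went on.
- **Last stroke:** it idled longer than I expected, about 8 mm against the stated 6 mm, so I finished it in small steps, checking the pad in the images after each one.

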